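Raise the throwing gauge to its next hole

TASK

The next bowls are one size taller, so put the throwing gauge up by one hole: pinch its sprung button in flush with the sleeve, slide the sleeve up the post, and let the button pop out through the next hole. Feel for the click and stop pulling there, without straining against the locked button; then let go, leaving the sleeve resting on the button, and leave the pot, brush, rib and jar where they are.

Things in the scene. Friction and masses are not known exactly. Their poses are not given: they have to be found in the camera images.
- gauge: Potter's throwing gauge, screwed to the bench: round grey cast base, 140 mm across, with a 48 mm round boss up to 45 mm height, and a 21 mm square steel post on which the sleeve slides. Origin: centre of the base's underside, on the bench, on the post's axis. z up, x to the side where the button stands out, y along the pointer. Fixed.
- sleeve: Sliding sleeve: plain zinc-coated steel square tube, 28 x 28 mm, 3 mm wall, black cap; sides along the gauge's x and y. Its origin is the gauge's origin when right down and rises with it. From it the sleeve runs from z = 45 to 257 mm; the pointer's 42 mm dark collar from 85 to 115 mm. With the pointer 0.45 to 0.65 kg. Cannot turn; 1 to 2 N of friction; sinks back if let go with the button inside.
- sleeve_grip (a point): Point on the sleeve's axis at its top hole, 230 mm above the sleeve's origin and 27 mm below the cap's top; rises with the sleeve. Place to pinch from straight above, fingers on the -x and +x faces. The +x face has three 12 mm holes in a row: the top one here, the second below it (distance: see sleeve_rise), the third 104 mm below it.
- button: Sprung brass button, 10 mm across, tapered nose, carried by the post; looks out to the gauge's +x through a hole of the sleeve, 6 mm proud of its face. At the start out through the top hole. Origin on the post's axis 230 mm above the bench (when out; it travels to -x when pressed); tip 20 mm along +x. Spring: 2 N to start, 4 N flush. A grip of 25 to 35 N pinches it flush and holds the sleeve.
- sleeve_rise (a joint): How far the sleeve is raised (m): 0 right down, button in the top hole; 0.118 at its upper limit. The second hole meets the button somewhere from 0.039 to 0.065 (hand-drilled, it differs from gauge to gauge and is not measured), the third at 0.104. Once the button is out through a hole the sleeve is locked both ways, with 1 mm of play each way; a pull of over 20 N strains it.
- button_in (a joint): How far the button is pressed in (m): 0 fully out, 0.006 flush with the sleeve's face, about 0.009 when riding inside. Pinched flush, its taper slips under the wall when the sleeve is raised with 15 to 20 N within the first 5 mm or so; it then rides inside with about 1 N of drag and springs out by itself at the next hole.
- pointer_tip (a point): End of the gauge's pointer (a level 8 mm steel rod with a black rubber tip), 122 mm from the post's axis along the gauge's +y and 100 mm above the sleeve's origin.
- pot: Terracotta pot, 104 mm across and 66 mm high, standing on a 12 mm thick white plaster bat under the pointer; origin at the centre of its underside. To be left alone.
- brush: Wooden brush, 200 mm long, lying on the bench beside the gauge; origin at its middle, on the bench; lies along its x. To be left alone.
- rib: Flat wooden throwing rib, 145 x 45 x 7 mm with round ends, lying on the bench; origin at the middle of its underside. To be left alone.
- jar: Clear jar with a white lid, 64 mm across, 85 mm high, standing on the bench; origin at the centre of its underside. To be left alone.
Not all that is in view belongs to the job. There is more than one size of the gauge; the one meant has the size given above.

How it is judged (in metres and radians):
On the way, in this order (a step that is already met when the one before it is completed fails the run):
1. the button is pinched in and the sleeve has been raised off the top hole, with the button riding inside (value of joint button_in above 0.007 m and value of joint sleeve_rise above 0.008 m), for 0.1 s.
2. the button has popped out through the next (second) hole (value of joint button_in below 0.0015 m and value of joint sleeve_rise between 0.036 and 0.068 m), for 0.2 s.
At the end, for the whole second after the job is handed in: The button stands out (pressed in by less than 1.5 mm) through the second hole of the sleeve, the sleeve being raised by 36 to 68 mm according to that hole's place, and at rest on the button (all of step 2 and velocity of joint sleeve_rise between -0.005 and 0.005 m/s); the robot touches nothing.
It fails at once if the locked button is strained: while it stands out of a hole (pressed in less than 3 mm), more than 25 N between button and sleeve (value of joint button_in below 0.003 m and contact force between button and sleeve above 25 N).
It fails at once if the sleeve is pulled past the next hole, by more than 76 mm (value of joint sleeve_rise above 0.076 m).
It fails at once if the pot is moved by more than 10 mm (distance of pot from where it was at the start of the episode above 0.01 m).
It fails at once if the brush, the rib or the jar is moved by more than 15 mm (distance of any of brush, rib, jar from where it was at the start of the episode above 0.015 m).
It also fails if it takes over 45 s, if anything falls off the work surface, if the arm or the gripper's body presses on something with over 40 N, if the wrist force passes 120 N, or if a joint passes its speed limit or range.

ROBOT

A 6-joint arm with a two-finger parallel gripper is mounted at the origin on the work surface. World frame = base frame: x ahead of the robot, y to its left, z up, the work surface at z = 0. Lengths are in mm, angles in rad, forces in N, time in s.
With the tool pointing down it reaches from about 400 to 925 mm from the base axis. Payload 12.5 kg.
Tool frame: the origin (TCP) lies on the centre line of the jaws, within the pads' length; the fingertips stand 25 mm ahead of it and the grasp point (between the pads) lies 6 mm ahead of it (env.tip_extent is the distance from the TCP to the fingertips, in mm); x points along the fingers, z is the direction in which the jaws open and shut, and the axes are right-handed (so a half turn about x gives the same grasp; the last joint's range is limited). The gripper opens to 95 mm and grips with 3 to 60 N. Pads are 20 mm wide; open, the fingers measure 119 mm over their backs; the gripper's body (75 mm by 180 mm) begins 59 mm behind the grasp point.
Start: joints at [1.111, 0.491, 1.559, -0, 1.092, -0.106], TCP at [216.524, 586.312, 239.661] pointing down, gripper open.
Joint ranges: [-3.1, 3.1], [-0.84, 2.19], [0.05, 2.79], [-1.13, 4.28], [0.06, 2.93], [-2.69, 2.69]. Speed limits (rad/s): [2.22, 2.22, 2.79, 3.14, 3.14, 3.14].

INTERFACE

Orientations are given as [roll, pitch, yaw] about the fixed x, y, z axes, in that order (R = Rz(yaw) Ry(pitch) Rx(roll)).
In Python, from cell import env gives the robot as it stands.
- The arm moves only by the tool step_arm, never from a script. Its argument "rows" is a list of rows, each a list of 6 numbers: the shift along the tool's x, y, z in mm, then the turn, a rotation vector about the tool's x, y, z in rad. In form: [[x, y, z, wx, wy, wz], ...]. A call has 1 to 8 rows; each row shifts and turns the pose as measured when the row begins, along the tool's axes as they then stand; what a row does not reach is not made up. A row lasts 1/8 s, in which the tool goes at most 62.5 mm and 10.7 degrees, less where a joint would pass 70% of its speed; a pose out of reach is approached as far as the arm can. A call is refused whole if a number of a shift passes 62.5 or a number of a turn 0.188, either way. A call with a gripper value outside its range is refused whole. "grip" is the finger opening in mm, from 0 to 95.1, set as the call begins (left out, the last holds). The fingers move at their own pace and stop on an object; the grip force is fixed at half the most. Time passes only in rows, so rows that do not move let the fingers close. It gives the time, the measured TCP pose, the force and the opening at its end, in the units of the state.
- env.state(): the state, without advancing time (a new reading comes with each control period).
- env.read_camera(name): name is "side" or "top"; returns the picture (480x640x3 uint8, red, green, blue); there is no depth.
- env.get_calibration(name): a dict with "fx", "fy", "cx", "cy" (pixels), "D" ([k1, k2, p1, p2, k3] as OpenCV has them; the pictures are not rectified), "pose" (4x4, takes a point from camera to world coordinates). Camera axes: x right, y down, z forward; pixel columns grow to the right and rows downward; lengths in mm; the calibration is good to about 2 mm. A picture is of the moment at which its call begins. get_calibration takes no time and is no camera call.
- env.job_done(): hands the job in, once; it reports no verdict.
The state is a dict: "t": time; "joints": joint angles; "qvel": joint speeds; "tau": joint torques, N m; "eef_pos": TCP position; "tcp_rot": TCP orientation; "ft_force": force on the tool from outside, world axes, zero at the start; "moment": the same for the moment, N m; "opening": opening from 0.0 (shut) to 1.0 (fully open).
Only numpy, scipy, OpenCV 4.12 (cv2) and the standard library are available. Lean on these libraries where they do the work, as an engineer would, in place of code of your own. Each camera call takes 0.05 s, during which the arm holds its last target.

## Working session

There is one attempt and no reset: what is moved stays moved. The work goes in short steps, Python scripts to look and compute and a tool call to move; the robot and the scene stay as the last step left them, time stands still between calls to the robot, and variables do not carry over. Pictures are saved under pics/ and viewed, and the job is handed in when it is done.

Besides the shell and the picture viewer there is one more tool, called after ">>>" as a command line: name --pt "numbers of a row" for each row, then --argument value for the rest. step_arm: Moves the arm, as the interface text tells. Its arguments: {"type":"object","properties":{"rows":{"type":"array","items":{"type":"array","items":{"type":"number"}}},"grip":{"type":"number"}},"required":["rows"]}

```bash
mkdir -p pics; python3 - <<'E'
from cell import env
import cv2,numpy as np
for n in ("side","top"):
    im=env.read_camera(n); cv2.imwrite(f"pics/{n}0.png",im[:,:,::-1])
    c=env.get_calibration(n); print(n,{k:np.round(v,4).tolist() for k,v in c.items()})
print(env.state())
E
```

```text
side {'fx': 493.0034, 'fy': 493.0034, 'cx': 315.5267, 'cy': 240.1814, 'D': [-0.1049, 0.0, 0.0, 0.0, 0.0], 'pose': [[0.711, -0.4232, 0.5616, -72.8681], [-0.7029, -0.4062, 0.5839, -722.8557], [-0.019, -0.8099, -0.5863, 833.7292], [0.0, 0.0, 0.0, 1.0]]}
top {'fx': 466.5285, 'fy': 466.5285, 'cx': 323.1562, 'cy': 236.311, 'D': [-0.1006, 0.0, 0.0, 0.0, 0.0], 'pose': [[-0.0292, -0.9907, 0.1329, 417.4893], [-0.9992, 0.0328, 0.0247, -75.133], [-0.0289, -0.1321, -0.9908, 1302.528], [0.0, 0.0, 0.0, 1.0]]}
{'t': 0.1, 'joints': array([ 1.11141801e+00,  4.91498455e-01,  1.55939191e+00, -1.51665779e-05,
        1.09166243e+00, -1.05618556e-01]), 'qvel': array([ 0.00080657, -0.00172683, -0.00042935, -0.00118567,  0.00044751,
       -0.00020605]), 'tau': array([ 1.72559583e-03, -6.13628626e+01, -2.58610207e+01,  6.92938850e-02,
        4.70428797e-02, -2.83802234e-05]), 'eef_pos': array([216.42817635, 586.13595371, 239.11950508]), 'tcp_rot': array([ 3.04998367,  1.56983609, -2.01615807]), 'ft_force': array([-0.04946234,  0.24415617, -0.41384015]), 'moment': array([ 0.04132664,  0.00607743, -0.00083786]), 'opening': 0.99827483742306}
```

View pics/side0.png

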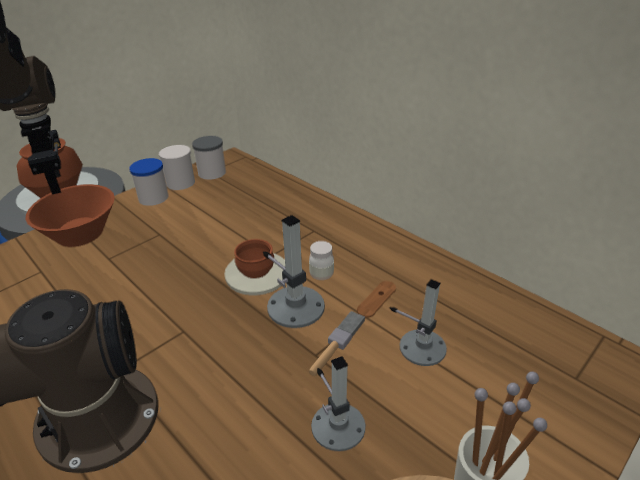

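View pics/top0.png

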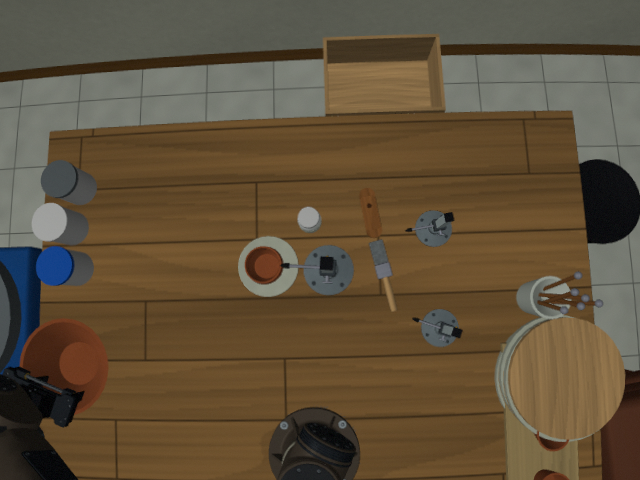

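The large gauge is the one beside the pot, at side (293,270) and top (328,268). I'll enlarge it.

```bash
python3 - <<'E'
import cv2
s=cv2.imread("pics/side0.png")[205:330,215:345]; t=cv2.imread("pics/top0.png")[225:310,230:365]
cv2.imwrite("pics/s0c.png",cv2.resize(s,None,fx=4.6,fy=4.6,interpolation=cv2.INTER_CUBIC))
cv2.imwrite("pics/t0c.png",cv2.resize(t,None,fx=5.8,fy=5.8,interpolation=cv2.INTER_CUBIC))
E
```

```text
(no output)
```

View pics/s0c.png

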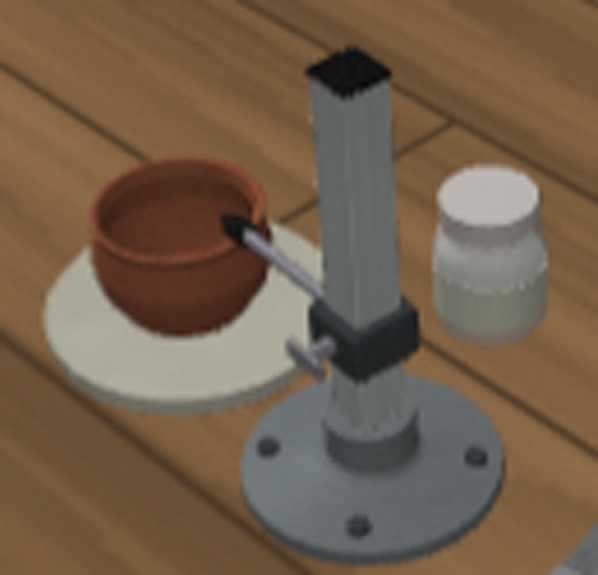

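View pics/t0c.png

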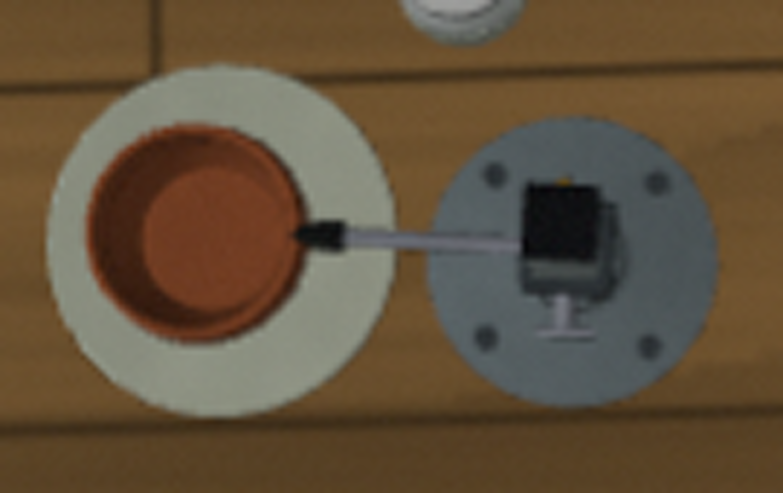

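```bash
cat > h.py <<'E'
import numpy as np,cv2
from cell import env
def ray(n,uv):
    c=env.get_calibration(n);K=np.array([[c["fx"],0,c["cx"]],[0,c["fy"],c["cy"]],[0,0,1.]])
    p=cv2.undistortPoints(np.array([[uv]],float),K,np.array(c["D"],float))[0,0]
    P=np.array(c["pose"]);return P[:3,3],P[:3,:3]@np.array([p[0],p[1],1])
def atz(n,uv,z):
    o,d=ray(n,uv);return (o+d*(z-o[2])/d[2])
def proj(n,X):
    c=env.get_calibration(n);K=np.array([[c["fx"],0,c["cx"]],[0,c["fy"],c["cy"]],[0,0,1.]])
    T=np.linalg.inv(np.array(c["pose"]));r,_=cv2.Rodrigues(T[:3,:3])
    return cv2.projectPoints(np.atleast_2d(np.array(X,float)),r,T[:3,3],K,np.array(c["D"],float))[0][:,0]
E
python3 - <<'E'
from h import *
f=lambda p,s,o:((p[0]+.5)/s-.5+o[0],(p[1]+.5)/s-.5+o[1])
T=lambda p:f(p,5.8,(230,225)); S=lambda p:f(p,4.6,(215,205))
for z in (0,12): print("base",z,atz("top",T((572,262)),z),atz("side",S((373,468)),z))
for p in [(523,184),(598,186),(600,262),(523,258),(561,222)]: print("capT",atz("top",T(p),257))
for p in [(348,47),(390,73),(348,97),(306,72),(348,72)]: print("capS",atz("side",S(p),257))
print("ptr",atz("top",T((297,233)),100),atz("top",T((520,246)),100),atz("side",S((225,222)),100))
print("btn",atz("top",T((565,183)),230))
E
```

```text
base 0 [497.61380758 -53.96059657   0.        ] [ 4.98600259e+02 -5.33914545e+01 -1.13686838e-13]
base 12 [496.87563213 -54.15565478  12.        ] [490.37502223 -63.02716239  12.        ]
capT [512.64086193 -40.06140362 257.        ]
capT [510.93600102 -69.1112384  257.        ]
capT [481.46684153 -68.94967336 257.        ]
capT [483.93848475 -39.24738741 257.        ]
capT [497.41681718 -54.35430091 257.        ]
capS [507.32046629 -42.98159871 257.        ]
capS [505.87425366 -73.28756494 257.        ]
capS [479.26991787 -73.83257633 257.        ]
capS [479.66909482 -44.60692605 257.        ]
capS [493.06689263 -58.65919623 257.        ]
ptr [508.14681003  66.78565772 100.        ] [499.29754101 -32.67517569 100.        ] [503.75478477  62.45464304 100.        ]
btn [514.965014   -55.87547069 230.        ]
```

```bash
cat >> h.py <<'E'
from scipy.spatial.transform import Rotation as R
def Rt(yaw,flip=False):
    z=np.array([np.cos(yaw),np.sin(yaw),0])*(-1 if flip else 1); x=np.array([0,0,-1.]); return np.stack([x,np.cross(z,x),z],1)
def togo(pos,yaw,flip=False):
    s=env.state();M=R.from_euler('xyz',s["tcp_rot"]).as_matrix()
    print("t",s["t"],"tcp",s["eef_pos"].round(2),"q",s["joints"].round(2),"F",s["ft_force"].round(2),"open",round(s["opening"],3))
    print(M.round(3).tolist())
    print("shift tool",(M.T@(np.array(pos)-s["eef_pos"])).round(2),"turn",R.from_matrix(M.T@Rt(yaw,flip)).as_rotvec().round(4))
E
python3 -c "
from h import *
togo((496,-55.5,320),-.09);togo((496,-55.5,320),-.09,True)"
```

```text
t 0.1 tcp [216.43 586.14 239.12] q [ 1.11  0.49  1.56 -0.    1.09 -0.11] F [-0.05  0.24 -0.41] open 0.998
[[-0.0, -0.938, 0.346], [-0.001, 0.346, 0.938], [-1.0, 0.0, -0.001]]
shift tool [ -80.44 -484.53 -505.13] turn [ 1.307e+00 -9.000e-04  5.000e-04]
t 0.1 tcp [216.43 586.14 239.12] q [ 1.11  0.49  1.56 -0.    1.09 -0.11] F [-0.05  0.24 -0.41] open 0.998
[[-0.0, -0.938, 0.346], [-0.001, 0.346, 0.938], [-1.0, 0.0, -0.001]]
shift tool [ -80.44 -484.53 -505.13] turn [-1.8345e+00 -6.0000e-04 -9.0000e-04]
```

>>> step_arm --pt "-45 0 0 0 0 0" --pt "-40 0 0 0 0 0" --pt "0 -53 -9 0.095 0 0" --pt "0 -53 -9 0.095 0 0" --pt "0 -53 -9 0.095 0 0" --pt "0 -53 -9 0.095 0 0" --pt "0 -53 -9 0.095 0 0" --pt "0 -53 -9 0.095 0 0" --grip 95

```text
t: 1.1
eef_pos: [450.2, 361.5, 323.9]
tcp_rot: [-2.784, 1.565, -2.149]
ft_force: [-0.6, 0.3, 1.1]
opening: 0.997
```

```bash
python3 -c "
from h import *
togo((496,-55.5,320),-.09)"
```

```text
t 1.1 tcp [450.23 361.53 323.94] q [ 0.56  0.35  1.56 -0.    1.24 -0.07] F [-0.59  0.32  1.11] open 0.997
[[-0.003, -0.594, 0.805], [-0.005, 0.805, 0.594], [-1.0, -0.002, -0.006]]
shift tool [   5.97 -362.78 -210.66] turn [ 0.7255 -0.0048  0.0042]
```

>>> step_arm --pt "0 -52 -10 0.09 0 0" --pt "0 -52 -10 0.09 0 0" --pt "0 -52 -10 0.09 0 0" --pt "0 -52 -10 0.09 0 0" --pt "0 -52 -10 0.09 0 0" --pt "0 -52 -10 0.09 0 0" --pt "0 -52 -10 0.09 0 0" --pt "0 -40 -8 0.08 0 0"

```text
t: 2.1
eef_pos: [503.3, -51.9, 323.4]
tcp_rot: [-2.355, 1.561, -2.456]
ft_force: [0.4, -0.4, 0.4]
opening: 0.997
```

```bash
python3 -c "
from h import *
togo((496,-55.5,320),-.09)"
```

```text
t 2.1 tcp [503.33 -51.87 323.42] q [-0.23  0.24  1.72 -0.01  1.19 -0.13] F [ 0.45 -0.42  0.36] open 0.997
[[-0.007, 0.1, 0.995], [-0.006, 0.995, -0.1], [-1.0, -0.007, -0.007]]
shift tool [ 3.5  -4.32 -6.91] turn [-0.0102 -0.0068  0.0067]
```

>>> step_arm --pt "3 -4 -7 -0.01 -0.007 0.007" --pt "0 0 0 0 0 0"

```text
t: 2.35
eef_pos: [495.1, -57.0, 320.0]
tcp_rot: [2.022, 1.57, 1.928]
ft_force: [0.3, 0.6, 0.1]
opening: 1.003
```

```bash
python3 -c "
from h import *
togo((496,-55.5,320),-.09)
for n in ('side','top'):
    im=env.read_camera(n)[:,:,::-1]; cv2.imwrite(f'pics/{n}1.png',im)
    y,x=(160,230) if n=='side' else (205,260)
    cv2.imwrite(f'pics/{n}1c.png',cv2.resize(im[y:y+130,x:x+130],None,fx=4.6,fy=4.6,interpolation=cv2.INTER_CUBIC))
"
```

```text
t 2.35 tcp [495.06 -56.96 320.01] q [-0.25  0.23  1.75  0.    1.17 -0.15] F [0.3  0.58 0.08] open 1.003
[[-0.0, 0.093, 0.996], [0.001, 0.996, -0.093], [-1.0, 0.001, -0.0]]
shift tool [0.01 1.55 0.8 ] turn [-0.0033 -0.0004 -0.0008]
```

View pics/side1c.png

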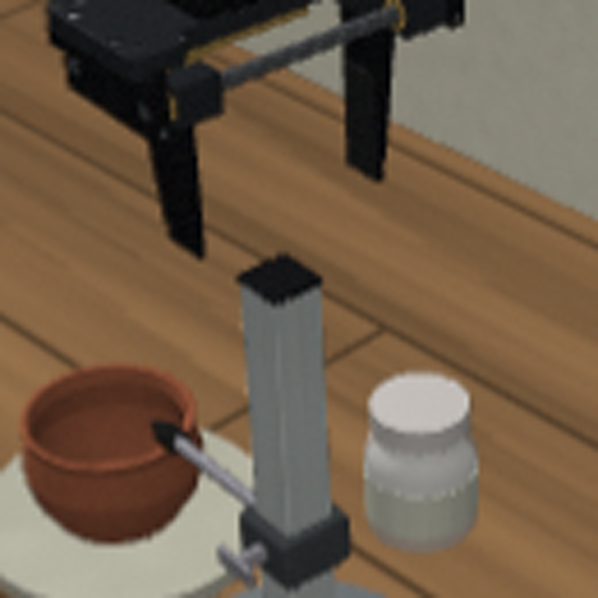

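View pics/top1c.png

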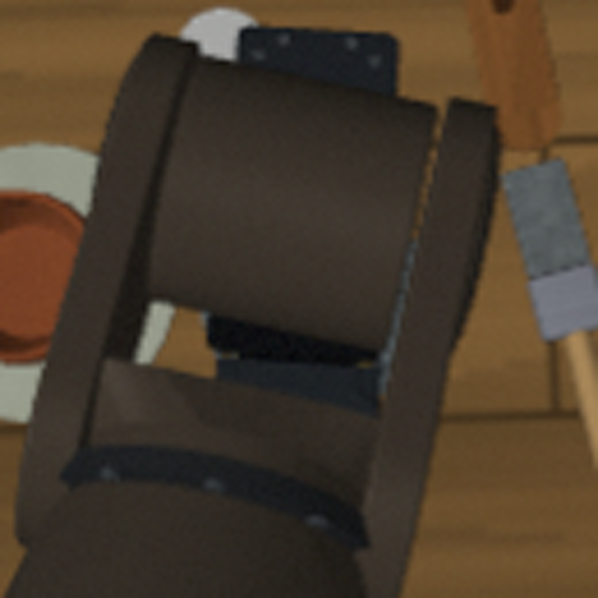

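```bash
python3 -c "
from h import *
f=lambda p:((p[0]+.5)/4.6-.5+230,(p[1]+.5)/4.6-.5+160)
print('tips mid side at z295',atz('side',f((276.3,210.75)),295))
for p in [(171,238),(204,258),(347,165),(383,182)]: print(atz('side',f(p),295))
print('cap now',atz('side',f((279,280)),257))
"
```

```text
tips mid side at z295 [492.36186009 -60.37130421 295.        ]
[444.78715483 -43.33587752 295.        ]
[444.27629312 -66.34514216 295.        ]
[542.06683752 -54.41858338 295.        ]
[542.91935128 -77.42444343 295.        ]
cap now [492.50640273 -59.27564039 257.        ]
```

>>> step_arm --pt "20 1.5 0.7 -0.003 0 0" --pt "22 0 0 0 0 0" --pt "20 0 0 0 0 0" --pt "15 0 0 0 0 0" --pt "6 0 0 0 0 0" --pt "0 0 0 0 0 0"

```text
t: 3.2
eef_pos: [498.9, -48.7, 235.5]
tcp_rot: [0.247, 1.569, 0.17]
ft_force: [0.5, 0.3, -0.6]
opening: 0.999
```

```bash
python3 -c "
from h import *
togo((496,-55.5,236),-.09)
for n in ['side']:
    im=env.read_camera(n)[:,:,::-1]
    y,x=(160,230) if n=='side' else (205,260)
    cv2.imwrite(f'pics/{n}2c.png',cv2.resize(im[y:y+130,x:x+130],None,fx=4.6,fy=4.6,interpolation=cv2.INTER_CUBIC))
"
```

```text
t 3.2 tcp [498.94 -48.66 235.55] q [-0.23  0.32  1.86  0.    0.96 -0.15] F [ 0.51  0.25 -0.57] open 0.999
[[0.002, 0.078, 0.997], [0.0, 0.997, -0.078], [-1.0, 0.0, 0.002]]
shift tool [-0.46 -7.05 -2.4 ] turn [ 0.0123  0.0019 -0.0005]
```

View pics/side2c.png

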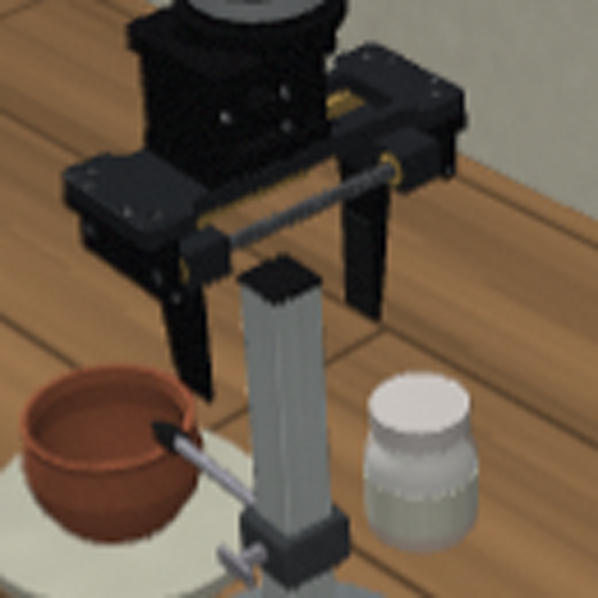

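The fingers straddle the sleeve at the right height, but the TCP has drifted about 7 mm in +y. I'll correct that before closing.

>>> step_arm --pt "-0.5 -6.5 -2.4 0.012 0.002 0" --pt "0 0 0 0 0 0"

```text
t: 3.5
eef_pos: [496.3, -55.4, 237.3]
tcp_rot: [0.092, 1.569, 0.002]
ft_force: [0.3, -0.8, -0.2]
opening: 1.001
```

```bash
python3 -c "
from h import *
togo((496,-55.5,236),-.09)"
```

```text
t 3.5 tcp [496.3  -55.37 237.33] q [-0.24  0.32  1.86  0.    0.96 -0.15] F [ 0.3  -0.83 -0.21] open 1.001
[[0.002, 0.09, 0.996], [0.0, 0.996, -0.09], [-1.0, 0.0, 0.002]]
shift tool [ 1.33 -0.16 -0.29] turn [-0.0003  0.0019 -0.0002]
```

>>> step_arm --pt "1 0 0 0 0 0" --pt "0 0 0 0 0 0" --pt "0 0 0 0 0 0" --pt "0 0 0 0 0 0" --pt "0 0 0 0 0 0" --pt "0 0 0 0 0 0" --grip 0

```text
t: 4.25
eef_pos: [496.4, -55.6, 236.7]
tcp_rot: [0.034, 1.568, -0.056]
ft_force: [-0.1, 0.5, -0.6]
opening: 0.426
```

```bash
python3 -c "
from h import *
togo((496,-55.5,236),-.09); print(env.state()['opening']*95.1)"
```

```text
t 4.25 tcp [496.36 -55.58 236.72] q [-0.24  0.32  1.87  0.    0.96 -0.15] F [-0.09  0.5  -0.56] open 0.426
[[0.003, 0.091, 0.996], [-0.0, 0.996, -0.091], [-1.0, 0.0, 0.003]]
shift tool [ 0.72  0.05 -0.37] turn [-0.0008  0.0027 -0.0001]
40.53231194195626
```

Still closing at 40.5 mm.

>>> step_arm --pt "0 0 0 0 0 0" --pt "0 0 0 0 0 0" --pt "0 0 0 0 0 0" --pt "0 0 0 0 0 0"

```text
t: 4.75
eef_pos: [496.4, -55.6, 236.9]
tcp_rot: [-0.092, 1.568, -0.182]
ft_force: [1.1, -0.7, 1.6]
opening: 0.295
```

```bash
python3 -c "
from h import *
togo((496,-55.5,236),-.09); print(env.state()['opening']*95.1)"
```

```text
t 4.75 tcp [496.39 -55.62 236.85] q [-0.24  0.32  1.86  0.    0.96 -0.15] F [ 1.15 -0.66  1.64] open 0.295
[[0.002, 0.09, 0.996], [-0.0, 0.996, -0.09], [-1.0, -0.0, 0.002]]
shift tool [ 0.85  0.09 -0.4 ] turn [0.0002 0.0024 0.0002]
28.07260147121965
```

>>> step_arm --pt "-2 0 0 0 0 0" --pt "-2 0 0 0 0 0"

```text
t: 5.0
eef_pos: [496.4, -55.6, 240.1]
tcp_rot: [-0.072, 1.569, -0.161]
ft_force: [3.2, -0.6, -7.8]
opening: 0.298
```

>>> step_arm --pt "-2 0 0 0 0 0" --pt "-2 0 0 0 0 0"

```text
t: 5.25
eef_pos: [496.3, -55.6, 243.0]
tcp_rot: [0.207, 1.57, 0.117]
ft_force: [7.5, -2.0, -22.4]
opening: 0.294
```

>>> step_arm --pt "-2 0 0 0 0 0" --pt "-1.5 0 0 0 0 0"

```text
t: 5.5
eef_pos: [496.4, -55.6, 245.5]
tcp_rot: [2.514, 1.57, 2.425]
ft_force: [1.5, -1.4, -5.8]
opening: 0.292
```

>>> step_arm --pt "-3 0 0 0 0 0" --pt "-3 0 0 0 0 0"

```text
t: 5.75
eef_pos: [496.4, -55.6, 252.1]
tcp_rot: [2.003, 1.571, 1.914]
ft_force: [2.4, -1.2, -7.9]
opening: 0.294
```

```bash
python3 -c "
from h import *
togo((496,-55.5,275),-.09)
for n in ['side']:
    im=env.read_camera(n)[:,:,::-1]
    y,x=(160,230) if n=='side' else (205,260)
    cv2.imwrite(f'pics/{n}3c.png',cv2.resize(im[y:y+130,x:x+130],None,fx=4.6,fy=4.6,interpolation=cv2.INTER_CUBIC))
"
```

```text
t 5.75 tcp [496.38 -55.62 252.15] q [-0.24  0.3   1.84  0.    1.   -0.15] F [ 2.38 -1.24 -7.93] open 0.294
[[-0.0, 0.089, 0.996], [0.0, 0.996, -0.089], [-1.0, 0.0, -0.0]]
shift tool [-22.85   0.09  -0.39] turn [ 0.0005 -0.0001 -0.0001]
```

View pics/side3c.png

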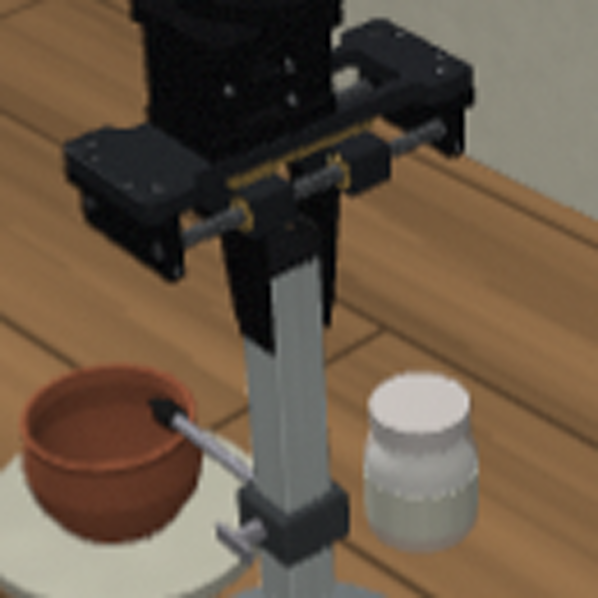

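>>> step_arm --pt "-4 0 0 0 0 0" --pt "-4 0 0 0 0 0" --pt "-4 0 0 0 0 0" --pt "-2 0 0 0 0 0" --pt "-1 0 0 0 0 0"

```text
t: 6.42
eef_pos: [496.4, -55.6, 268.9]
tcp_rot: [0.158, 1.57, 0.068]
ft_force: [2.9, -0.9, -7.7]
opening: 0.296
```

```bash
python3 -c "
from h import *
togo((496,-55.5,275),-.09)
for n in ['side']:
    im=env.read_camera(n)[:,:,::-1]
    y,x=(160,230) if n=='side' else (205,260)
    cv2.imwrite(f'pics/{n}4c.png',cv2.resize(im[y:y+130,x:x+130],None,fx=4.6,fy=4.6,interpolation=cv2.INTER_CUBIC))
c=np.array([496,-55.5]); yd=np.array([np.sin(.09),np.cos(.09)])*122
for r in (0,15,33): print(r,[((proj('side',[*(c+d),100+r])[0]-[230,160]+.5)*4.6-.5).round(1) for d in (0*yd,yd)])
"
```

```text
t 6.425 tcp [496.37 -55.64 268.94] q [-0.24  0.28  1.82  0.    1.04 -0.15] F [ 2.9  -0.88 -7.65] open 0.296
[[0.001, 0.09, 0.996], [0.0, 0.996, -0.09], [-1.0, 0.0, 0.001]]
shift tool [-6.06  0.1  -0.38] turn [ 0.0004  0.0007 -0.0001]
0 [array([294.5, 534.6]), array([156.4, 423.6])]
15 [array([293.1, 511.5]), array([154.1, 401.2])]
33 [array([291.4, 483.4]), array([151.3, 373.9])]
```

View pics/side4c.png

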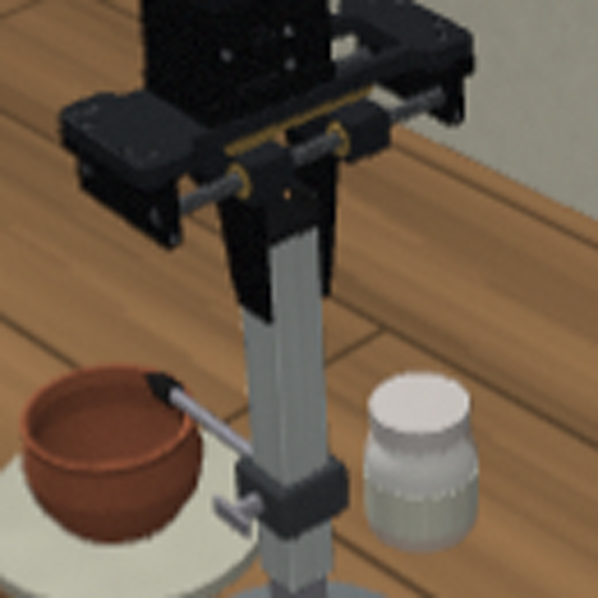

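The sleeve is following the gripper, up about 31 mm. From here I move in fine steps.

>>> step_arm --pt "-1.5 0 0 0 0 0" --pt "-1.5 0 0 0 0 0" --pt "-1 0 0 0 0 0" --pt "-1 0 0 0 0 0"

```text
t: 6.98
eef_pos: [496.4, -55.6, 274.2]
tcp_rot: [0.189, 1.57, 0.099]
ft_force: [2.8, -1.1, -6.3]
opening: 0.292
```

>>> step_arm --pt "-1 0 0 0 0 0"

```text
t: 7.1
eef_pos: [496.4, -55.6, 275.3]
tcp_rot: [0.182, 1.57, 0.093]
ft_force: [2.1, -1.3, -6.8]
opening: 0.289
```

>>> step_arm --pt "-1 0 0 0 0 0"

```text
t: 7.22
eef_pos: [496.4, -55.6, 276.3]
tcp_rot: [0.237, 1.57, 0.147]
ft_force: [2.8, -0.7, -6.4]
opening: 0.293
```

>>> step_arm --pt "-1 0 0 0 0 0"

```text
t: 7.35
eef_pos: [496.4, -55.6, 277.4]
tcp_rot: [0.218, 1.57, 0.128]
ft_force: [2.4, -1.0, -6.3]
opening: 0.292
```

>>> step_arm --pt "-1 0 0 0 0 0"

```text
t: 7.48
eef_pos: [496.4, -55.6, 278.5]
tcp_rot: [0.217, 1.57, 0.128]
ft_force: [1.9, 0.5, -7.1]
opening: 0.292
```

>>> step_arm --pt "-1 0 0 0 0 0"

```text
t: 7.6
eef_pos: [496.4, -55.6, 279.5]
tcp_rot: [0.162, 1.57, 0.072]
ft_force: [1.8, -1.0, -6.8]
opening: 0.293
```

>>> step_arm --pt "-1 0 0 0 0 0"

```text
t: 7.72
eef_pos: [496.4, -55.6, 280.6]
tcp_rot: [0.198, 1.57, 0.109]
ft_force: [3.6, -0.9, -6.8]
opening: 0.297
```

>>> step_arm --pt "-1 0 0 0 0 0"

```text
t: 7.85
eef_pos: [496.4, -55.6, 281.7]
tcp_rot: [0.189, 1.57, 0.099]
ft_force: [3.0, -1.0, -6.8]
opening: 0.296
```

>>> step_arm --pt "-1 0 0 0 0 0"

```text
t: 7.98
eef_pos: [496.4, -55.6, 282.7]
tcp_rot: [0.23, 1.57, 0.141]
ft_force: [2.4, -1.5, -6.4]
opening: 0.297
```

>>> step_arm --pt "-1 0 0 0 0 0"

```text
t: 8.1
eef_pos: [496.4, -55.6, 283.8]
tcp_rot: [0.208, 1.57, 0.119]
ft_force: [3.2, -1.1, -6.4]
opening: 0.293
```

>>> step_arm --pt "-1 0 0 0 0 0"

```text
t: 8.22
eef_pos: [496.4, -55.6, 284.9]
tcp_rot: [0.195, 1.57, 0.106]
ft_force: [2.2, -0.4, -5.9]
opening: 0.294
```

>>> step_arm --pt "-1 0 0 0 0 0"

```text
t: 8.35
eef_pos: [496.4, -55.6, 285.9]
tcp_rot: [0.25, 1.57, 0.16]
ft_force: [2.4, -1.1, -6.2]
opening: 0.295
```

>>> step_arm --pt "-1 0 0 0 0 0"

```text
t: 8.48
eef_pos: [496.4, -55.6, 287.0]
tcp_rot: [0.256, 1.57, 0.166]
ft_force: [3.2, 0.0, -6.4]
opening: 0.29
```

>>> step_arm --pt "-1 0 0 0 0 0"

```text
t: 8.6
eef_pos: [496.4, -55.6, 288.1]
tcp_rot: [0.152, 1.57, 0.062]
ft_force: [2.8, -0.8, -5.6]
opening: 0.29
```

>>> step_arm --pt "-1 0 0 0 0 0"

```text
t: 8.72
eef_pos: [496.4, -55.6, 289.2]
tcp_rot: [0.177, 1.57, 0.088]
ft_force: [3.0, -0.8, -6.6]
opening: 0.293
```

>>> step_arm --pt "-1 0 0 0 0 0"

```text
t: 8.85
eef_pos: [496.4, -55.6, 290.2]
tcp_rot: [0.21, 1.57, 0.12]
ft_force: [2.7, -0.6, -6.0]
opening: 0.292
```

>>> step_arm --pt "-1 0 0 0 0 0"

```text
t: 8.98
eef_pos: [496.4, -55.6, 291.3]
tcp_rot: [0.24, 1.57, 0.151]
ft_force: [2.7, 0.5, -7.2]
opening: 0.292
```

>>> step_arm --pt "-1 0 0 0 0 0"

```text
t: 9.1
eef_pos: [496.4, -55.6, 292.3]
tcp_rot: [0.244, 1.57, 0.155]
ft_force: [3.6, -0.6, -5.9]
opening: 0.295
```

>>> step_arm --pt "-1 0 0 0 0 0"

```text
t: 9.22
eef_pos: [496.4, -55.6, 293.5]
tcp_rot: [0.202, 1.57, 0.113]
ft_force: [1.6, -0.9, -3.6]
opening: 0.295
```

>>> step_arm --pt "-1 0 0 0 0 0"

```text
t: 9.35
eef_pos: [496.4, -55.6, 294.7]
tcp_rot: [0.098, 1.57, 0.009]
ft_force: [2.2, -0.4, -4.5]
opening: 0.298
```

The force dropped, which may be the button entering the hole. I go on singly.

>>> step_arm --pt "-0.7 0 0 0 0 0"

```text
t: 9.48
eef_pos: [496.4, -55.6, 295.6]
tcp_rot: [0.037, 1.57, -0.053]
ft_force: [3.3, -0.9, -3.4]
opening: 0.294
```

```bash
python3 -c "
from h import *
togo((496,-55.5,300),-.09)
print([env.state()['ft_force'].round(1)])
for n in ['side','top']:
    im=env.read_camera(n)[:,:,::-1]
    y,x=(160,230) if n=='side' else (205,260)
    cv2.imwrite(f'pics/{n}5c.png',cv2.resize(im[y:y+130,x:x+130],None,fx=4.6,fy=4.6,interpolation=cv2.INTER_CUBIC))
togo((496,-55.5,300),-.09)
"
```

```text
t 9.475 tcp [496.37 -55.63 295.62] q [-0.24  0.25  1.78  0.    1.11 -0.15] F [ 3.28 -0.87 -3.37] open 0.294
[[0.001, 0.089, 0.996], [-0.0, 0.996, -0.089], [-1.0, 0.0, 0.001]]
shift tool [-4.38  0.1  -0.37] turn [ 0.0005  0.0008 -0.    ]
[array([ 3.3, -0.9, -3.4])]
t 9.575 tcp [496.38 -55.63 295.73] q [-0.24  0.25  1.78  0.    1.11 -0.15] F [ 0.63 -0.12 -0.9 ] open 0.294
[[0.001, 0.089, 0.996], [-0.0, 0.996, -0.089], [-1.0, 0.0, 0.001]]
shift tool [-4.27  0.1  -0.38] turn [ 0.0004  0.001  -0.0001]
```

View pics/side5c.png

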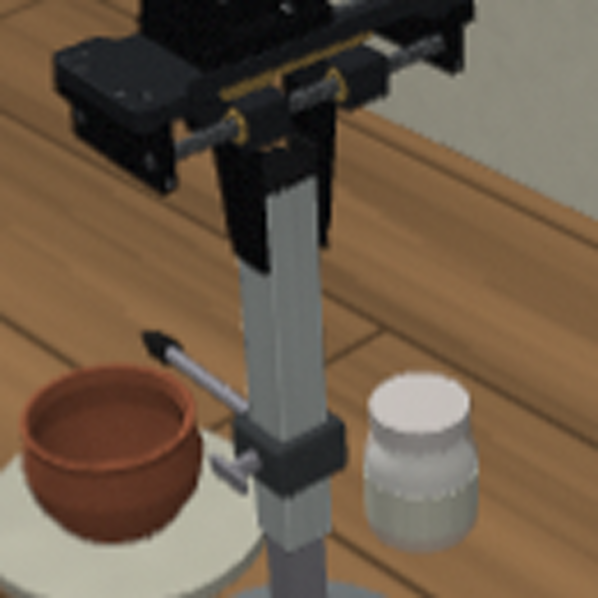

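>>> step_arm --pt "-0.7 0 0 0 0 0"

```text
t: 9.7
eef_pos: [496.3, -55.6, 296.4]
tcp_rot: [-0.002, 1.57, -0.092]
ft_force: [2.7, 0.6, -5.2]
opening: 0.29
```

>>> step_arm --pt "-0.7 0 0 0 0 0"

```text
t: 9.82
eef_pos: [496.3, -55.6, 297.0]
tcp_rot: [0.128, 1.57, 0.038]
ft_force: [2.8, -1.5, -5.4]
opening: 0.293
```

>>> step_arm --pt "-0.7 0 0 0 0 0"

```text
t: 9.95
eef_pos: [496.3, -55.6, 297.7]
tcp_rot: [0.168, 1.57, 0.079]
ft_force: [2.5, -0.6, -4.5]
opening: 0.292
```

>>> step_arm --pt "-0.7 0 0 0 0 0"

```text
t: 10.07
eef_pos: [496.3, -55.6, 298.4]
tcp_rot: [0.105, 1.57, 0.016]
ft_force: [2.3, 0.5, -5.6]
opening: 0.296
```

>>> step_arm --pt "-0.7 0 0 0 0 0"

```text
t: 10.2
eef_pos: [496.3, -55.6, 299.1]
tcp_rot: [0.213, 1.57, 0.124]
ft_force: [2.3, -1.1, -6.1]
opening: 0.294
```

>>> step_arm --pt "-0.7 0 0 0 0 0"

```text
t: 10.32
eef_pos: [496.3, -55.6, 299.7]
tcp_rot: [0.222, 1.57, 0.132]
ft_force: [2.8, -1.6, -5.8]
opening: 0.291
```

>>> step_arm --pt "-0.7 0 0 0 0 0"

```text
t: 10.45
eef_pos: [496.3, -55.6, 300.4]
tcp_rot: [0.242, 1.57, 0.152]
ft_force: [2.6, -0.9, -6.4]
opening: 0.291
```

```bash
python3 -c "
from h import *
for n in ['side','side','side']:
    im=env.read_camera(n)[:,:,::-1]; print(env.state()['ft_force'].round(1),env.state()['eef_pos'].round(2))
y,x=(160,230)
cv2.imwrite(f'pics/{n}6c.png',cv2.resize(im[y:y+130,x:x+130],None,fx=4.6,fy=4.6,interpolation=cv2.INTER_CUBIC))
"
```

```text
[ 2.2 -0.3 -4.9] [496.33 -55.63 300.48]
[ 2.1 -1.2 -5. ] [496.35 -55.66 300.52]
[ 2.3 -0.8 -5.6] [496.35 -55.62 300.49]
```

View pics/side6c.png

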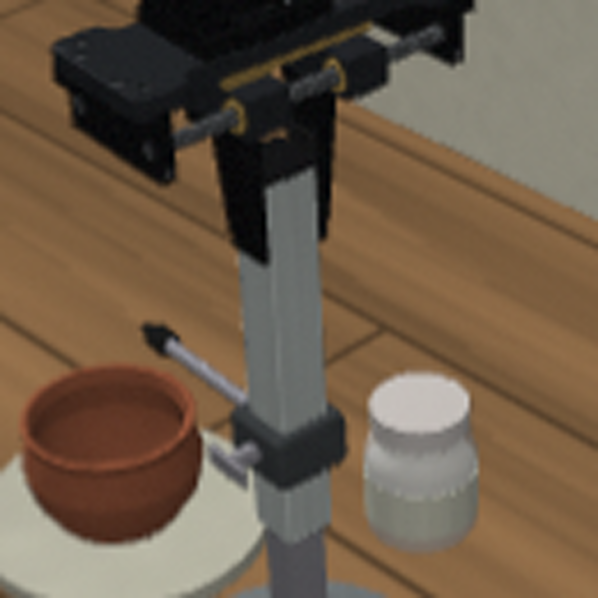

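```bash
python3 -c "
from h import *
I={k:cv2.imread(f'pics/side{k}c.png',0) for k in (2,3,4,5,6)}
c=np.array([496,-55.5]); yd=np.array([np.sin(.09),np.cos(.09)])*122
def px(r,d): return (proj('side',[*(c+d),100+r])[0]-[230,160]+.5)*4.6-.5
y0=dict(collar=(235,505,352,590),tip=(140,412,190,460))
for nm,(a,b,e,f) in y0.items():
    T=I[2][b:f,a:e]
    d=0*yd if nm=='collar' else yd
    rs=np.linspace(0,80,161); ys=np.array([px(r,d)[1] for r in rs])-px(0,d)[1]
    for k in (3,4,5,6):
        m=cv2.matchTemplate(I[k][:, a-20:e+20],T,cv2.TM_CCOEFF_NORMED);_,v,_,l=cv2.minMaxLoc(m)
        print(nm,k,round(v,2),l[1]-b,l[0]-20,'rise',np.interp(-(l[1]-b),-ys,rs))
"
```

```text
collar 3 0.97 -23 -1 rise 14.96333733672265
collar 4 0.95 -50 -4 rise 32.23044562551198
collar 5 0.89 -93 -7 rise 59.08862889610901
collar 6 0.88 -101 -8 rise 64.00123828811176
tip 3 0.92 -23 -2 rise 15.398731964918998
tip 4 0.78 -47 -4 rise 31.22455284629923
tip 5 0.8 -89 -7 rise 58.344044507752635
tip 6 0.82 -97 -8 rise 63.42891604012561
```

Picture matching puts the rise at about 63.6 mm, equal to the TCP rise, so the grip hasn't slipped and the sleeve isn't locked yet. I continue singly.

>>> step_arm --pt "-0.7 0 0 0 0 0"

```text
t: 10.72
eef_pos: [496.3, -55.6, 301.0]
tcp_rot: [0.414, 1.57, 0.324]
ft_force: [4.8, -1.3, -12.0]
opening: 0.296
```

The force jumped to −12 N, so the button has caught. I stop pulling and ease down; if it is locked, the sleeve will come to rest within the ~2 mm of play.

>>> step_arm --pt "0.7 0 0 0 0 0"

```text
t: 10.85
eef_pos: [496.3, -55.6, 300.4]
tcp_rot: [0.16, 1.57, 0.071]
ft_force: [1.3, -1.1, -2.9]
opening: 0.296
```

>>> step_arm --pt "0.7 0 0 0 0 0"

```text
t: 10.98
eef_pos: [496.3, -55.6, 299.8]
tcp_rot: [0.075, 1.57, -0.014]
ft_force: [1.2, 0.2, -3.0]
opening: 0.293
```

>>> step_arm --pt "0.7 0 0 0 0 0"

```text
t: 11.1
eef_pos: [496.4, -55.6, 299.3]
tcp_rot: [0.055, 1.57, -0.034]
ft_force: [1.4, -0.1, -3.0]
opening: 0.291
```

>>> step_arm --pt "0.7 0 0 0 0 0"

```text
t: 11.22
eef_pos: [496.3, -55.6, 298.7]
tcp_rot: [0.014, 1.57, -0.075]
ft_force: [2.3, 0.0, -2.9]
opening: 0.291
```

>>> step_arm --pt "0.6 0 0 0 0 0"

```text
t: 11.35
eef_pos: [496.4, -55.6, 298.2]
tcp_rot: [-0.009, 1.57, -0.099]
ft_force: [0.4, -0.4, 0.9]
opening: 0.295
```

>>> step_arm --pt "0.4 0 0 0 0 0"

```text
t: 11.48
eef_pos: [496.4, -55.6, 298.0]
tcp_rot: [-0.022, 1.569, -0.111]
ft_force: [1.0, -0.0, 2.5]
opening: 0.296
```

The sleeve is locked both ways, with play from about 298.2 to 300.8, and rests on the button. Now I let go.

>>> step_arm --pt "0 0 0 0 0 0" --pt "0 0 0 0 0 0" --pt "0 0 0 0 0 0" --pt "0 0 0 0 0 0" --pt "0 0 0 0 0 0" --pt "0 0 0 0 0 0" --grip 90

```text
t: 12.22
eef_pos: [496.3, -55.5, 298.4]
tcp_rot: [0.194, 1.569, 0.103]
ft_force: [-0.2, 0.2, 0.6]
opening: 0.869
```

>>> step_arm --pt "0 0 0 0 0 0" --pt "-15 0 0 0 0 0" --pt "-20 0 0 0 0 0" --pt "-30 0 0 0 0 0" --pt "-30 0 0 0 0 0" --pt "-20 0 0 0 0 0" --pt "0 0 0 0 0 0"

```text
t: 13.1
eef_pos: [495.8, -55.5, 422.1]
tcp_rot: [-0.035, 1.566, -0.125]
ft_force: [-0.2, 0.3, -0.8]
opening: 0.947
```

>>> step_arm --pt "0 40 0 0 0 0" --pt "0 50 0 0 0 0" --pt "0 50 0 0 0 0" --pt "0 50 0 0 0 0" --pt "0 40 0 0 0 0" --pt "0 0 0 0 0 0" --pt "0 0 0 0 0 0"

```text
t: 13.98
eef_pos: [516.0, 179.7, 418.0]
tcp_rot: [-1.645, 1.569, -1.737]
ft_force: [-0.4, -0.7, 0.1]
opening: 0.944
```

```bash
python3 -c "
from h import *
print(env.state()['ft_force'].round(1),env.state()['eef_pos'],env.state()['qvel'].round(3))
for n in ['side','top']:
    im=env.read_camera(n)[:,:,::-1]
    y,x=(160,230) if n=='side' else (205,240)
    cv2.imwrite(f'pics/{n}7c.png',cv2.resize(im[y:y+130,x:x+130],None,fx=4.6,fy=4.6,interpolation=cv2.INTER_CUBIC))
    cv2.imwrite(f'pics/{n}7.png',im)
I={k:cv2.imread(f'pics/side{k}c.png',0) for k in (2,7)}
c=np.array([496,-55.5])
def px(r): return (proj('side',[*c,100+r])[0]-[230,160]+.5)*4.6-.5
a,b,e,f=(235,505,352,590)
T=I[2][b:f,a:e]
rs=np.linspace(0,80,161); ys=np.array([px(r)[1] for r in rs])-px(0)[1]
m=cv2.matchTemplate(I[7][:, a-20:e+20],T,cv2.TM_CCOEFF_NORMED);_,v,_,l=cv2.minMaxLoc(m)
print(v,'rise',np.interp(-(l[1]-b),-ys,rs))
"
```

```text
[-0.4 -0.7  0.1] [516.02601475 179.69257509 418.02450529] [ 0.012  0.007  0.001  0.002 -0.002  0.006]
0.8827909827232361 rise 61.54817598042442
```

View pics/side7.png

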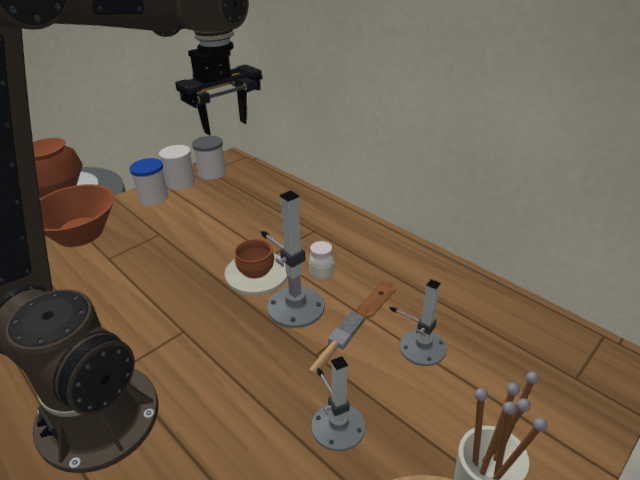

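View pics/top7c.png

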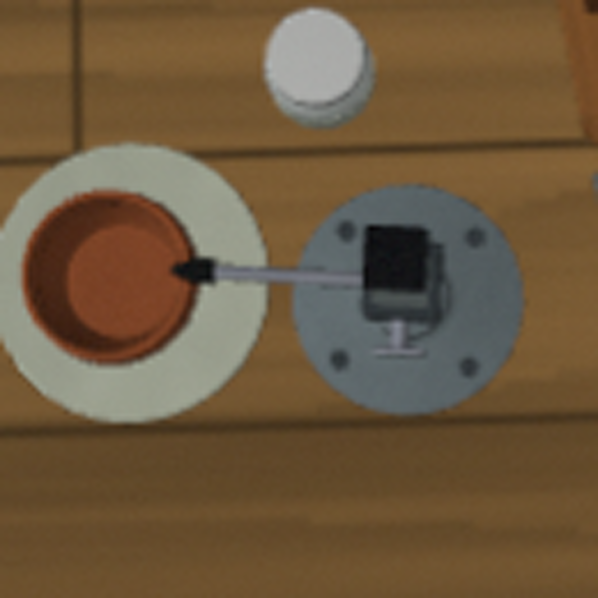

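The sleeve stays up at about 61.5 mm after release: collar at side (292,256), cap at (290,196). The pot, jar and brush look unmoved, and the arm is clear, so I hand in.

```bash
python3 -c "
from cell import env
print(env.job_done())"
```

```text
the job is handed in; nothing more can be done
None
```

I put the gauge up one hole. I pinched the button flush, raised the sleeve, and stopped when the pull rose to 12 N about 64 mm up. Then I eased it back until it rested on the button, let go, moved the arm clear and handed the job in; no verdict is reported.

- **Lock:** the sleeve was held both ways, with about 2.5 mm of play between the upper catch and coming to rest. After letting go it stayed up at about 61.5 mm by picture, within the 36–68 mm allowed. I could not see the button itself: its face is away from the side camera, and the cap hides it from above.
- **Other objects:** the pot, jar, rib and brush look unmoved in the final pictures, judged by eye.
- **A reading that did not fit at first:** the pull dropped at about 57–59 mm of rise. I took that for the click, but the sleeve still moved freely for about 5 mm more. It was probably the button's tapered nose starting into the hole.

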